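# Open the photometer's sample chamber

## Robot

A 6-joint arm with a two-finger parallel gripper is mounted at the origin on a cart in front of the work surface, level with it; the furniture and walls round the work are solid. World frame = base frame: x ahead of the robot, y to its left, z up, the work surface at z = 0. Lengths are in m, angles in rad, forces in N, time in s.
With the tool pointing down it reaches from about 0.25 to 0.775 m from the base axis. Payload 4 kg.
Tool frame: the origin (TCP) lies on the front face of the gripper's body, between the roots of the fingers; the fingertips stand robot.finger_overhang ahead of it and the grasp point (between the pads) lies 54 mm ahead of it (robot.finger_overhang is the distance from the TCP to the fingertips, in m); z points along the fingers, y is the direction in which the jaws open and shut (so a half turn about z gives the same grasp; the last joint's range is limited). The gripper opens to 85 mm and grips with 20 to 120 N. Pads are 22 mm wide; open, the fingers measure 114 mm over their backs; the gripper's body (76 mm by 85 mm) begins 54 mm behind the grasp point. The pads swing forward as they close: fully open they stand 13 mm farther back than shut.
Start: joints at [1.107, 0.087, 1.371, -0, 1.684, -0.103], TCP at [0.194, 0.515, 0.304] pointing down, gripper open.
Joint ranges: [-3.1, 3.1], [-0.76, 2.03], [0.27, 2.55], [-1.08, 4.22], [0.17, 2.65], [-2.57, 2.57]. Speed limits (rad/s): [2.79, 2.79, 3.14, 3.14, 3.14, 3.14].

## Interface

Orientations are given as [roll, pitch, yaw] about the fixed x, y, z axes, in that order (R = Rz(yaw) Ry(pitch) Rx(roll)).
In Python, from cell import robot gives the robot as it stands.
- The arm moves only by the tool step_arm, never from a script. Its argument "commands" is a list of rows, each an object of numbers: "tx", "ty", "tz": the shift along the tool's x, y, z in cm; "wx", "wy", "wz": the turn, a rotation vector about the tool's x, y, z in rad; "fingers": the gripper's target within -1 to 1 (fully open at 1, half-way at 0, shut at -1). In form: [{"tx": .., "ty": .., "tz": .., "wx": .., "wy": .., "wz": .., "fingers": ..}, ...]. A call has 1 to 20 rows; each row shifts and turns the commanded pose from where the row before left it, along the tool's axes as they then stand; what a row does not reach is not made up. A row lasts 1/12 s, in which the tool goes at most 41.7 mm and 7.16 degrees, less where a joint would pass 70% of its speed; a pose out of reach is approached as far as the arm can. A call is refused whole if a number of a shift passes 4.17 or a number of a turn 0.125, either way. A call with a gripper value outside its range is refused whole. The fingers move at their own pace and stop on an object; "squeeze" is the grip in N (left out, the last holds). Time passes only in rows, so rows that do not move let the fingers close. It gives the time, the measured TCP pose, the force and the opening at its end, in the units of the state.
- robot.observe(): the state, without advancing time (a new reading comes with each control period).
- robot.read_camera(name): name is "scene" or "top"; returns a dict with "img" (384x512x3 uint8, red, green, blue), "depth" (384x512 float32, m along the optical axis (not along the pixel's ray), 0 where there is no reading), "intrinsics" (3x3 intrinsics, pixels), "xyz" and "rotation" of the camera in the world. Camera axes: x right, y down, z forward; pixel columns grow to the right and rows downward; lengths in m; the calibration is good to about 2 mm. A picture is of the moment at which its call begins.
- robot.sign_off(): hands the job in, once; it reports no verdict.
Trained networks look in a picture, given as the dict that the camera call returned (one of the last four; its "shot" number tells which), for a name from the list of things; names that differ only in an ending like _2 or _b are one class to them, and where a whole thing is asked for, a point or a joint stands for the part that bears it (a point fixed in the world has none). Each returns a list of dicts, best first, with "conf" (0 to 1); they miss things now and then, are a little off and sometimes report something else, mostly with a low value. They report only what shows in the picture. A call takes as long as a camera call. They do not tell look-alikes from the thing itself.
- robot.silhouettes(query, picture): "mask" (384x512 bool, what is visible of it) and "at" ([column, row] in pixels, amid what is visible of it).
- robot.landmark_of(query, picture): "at" ([column, row] in pixels: a listed point, or the origin of a listed thing).
The state is a dict: "time": time; "qpos": joint angles; "dq": joint speeds; "tau": joint torques, N m; "tcp_pos": TCP position; "eef_rot": TCP orientation; "wrist_force": force on the tool from outside, world axes, zero at the start; "moment": the same for the moment, N m; "width": finger opening in m.
Only numpy, scipy, OpenCV 4.12 (cv2) and the standard library are available. Lean on these libraries where they do the work, as an engineer would, in place of code of your own. Each camera call takes 0.05 s, during which the arm holds its last target.

## Task

Open the sample chamber of the small bench photometer without gripping anything: press the orange release tab in front of the dark lid with the fingertips so that the lid springs up part-way, let go of the tab, then gently push the lid back with the fingers until it stands fully open against its stop, and move clear. Do not shove or lift the photometer, and leave the vial, bottle and beaker near it alone.

Things in the scene. Friction and masses are not known exactly. Their poses are not given: they have to be found in the camera images.
- photometer: white bench photometer, 200 (x) x 150 (y) mm, 4 kg, standing loose on rubber feet; origin at the centre of its underside; its x axis points from its front (tab, display, keys) to its back (lid hinge), z up. From front to back on its middle line: a low front deck (64 mm high) with display and flat keys, above it the orange tab (top 84 mm high), then the dark lid (top 85 mm high) over the sample chamber. Its height apart from the lid and tab is 75 mm.
- tab_pad (a point): centre of the top of the orange release tab's pad, 64 mm in front of the photometer's centre and 84 mm above the bench. The pad is 46 mm (photometer x) x 44 mm (y), ribbed; it is pressed straight down. An orange nose rises to 94 mm behind the pad and starts 24 mm behind this point.
- release_tab (a joint): the tab, a rocker with a return spring (about 1.2 N to move, 3.5 N fully down at the pad's centre): 0 at rest, 0.24 rad fully down (the pad's centre sinks about 9 mm). Its nose holds the lid's front lip and frees it at about 0.13 rad; when let go it returns to 0.
- chamber_lid (a joint): the lid's angle: 0 to 0.01 rad latched shut, about 0.95 when the spring has lifted it (takes about 1 s), 1.9 fully open at its stop (leaning back past upright). Beyond 0.95 no spring acts on it: the hinge is stiff (0.035 N m) and slightly damped, and the lid stays where it is left. A push of about 1 N at its edge moves it.
- lid_edge (a point): middle of the lid's free front edge, on its underside (moves with the lid); the lid is 100 mm from hinge to this edge, 106 mm wide and 9 mm thick
- lid_hinge (a point): middle of the lid's hinge axis, 75 mm behind the photometer's centre and 76 mm above the bench; the axis runs along the photometer's y. Lid edge at angle a: 100 mm x cos(a) in front of it and 100 mm x sin(a) above it.
- vial_mid (a point): loose screw vial with white cap and yellowish content, 24 mm across, 50 mm tall, standing left of the photometer; centre, half-way up; leave it alone
- bottle_mid (a point): loose small clear bottle with a blue cap, 54 mm across, 99 mm tall, standing right of the photometer; centre, half-way up; leave it alone
- beaker_mid (a point): loose small empty glass beaker, 57 mm across, 69 mm tall, in the right foreground; centre, half-way up; leave it alone
Not all that is in view belongs to the job. There is more than one size of the photometer; the one meant has the size given above.

How it is judged:
By the outcome, as a careful person would: the job done as asked, in the order asked, and still so for the second after the job is handed in, with the robot touching nothing.
It also fails if it takes over 43 s, if anything falls off the work surface, if the arm or the gripper's body presses on something with over 40 N, if the wrist force passes 120 N, or if a joint passes its speed limit or range.

## Working session

There is one attempt and no reset: what is moved stays moved. The work goes in short steps, Python scripts to look and compute and a tool call to move; the robot and the scene stay as the last step left them, time stands still between calls to the robot, and variables do not carry over. Pictures are saved under pics/ and viewed, and the job is handed in when it is done.

Besides the shell and the picture viewer there is one more tool, called after ">>>" as a command line: name --argument value ..., lists and objects as JSON in quotes. step_arm: Moves the arm, as the interface text tells. Its arguments: {"type":"object","properties":{"commands":{"type":"array","items":{"type":"object","properties":{"tx":{"type":"number"},"ty":{"type":"number"},"tz":{"type":"number"},"wx":{"type":"number"},"wy":{"type":"number"},"wz":{"type":"number"},"fingers":{"type":"number"}}}},"squeeze":{"type":"number"}},"required":["commands"]}

```bash
mkdir -p pics; cat > h.py <<'E'
import numpy as np, cv2
from cell import robot
def world(p,u,v,d=None):
    if d is None:
        d=p['depth'][int(round(v)),int(round(u))]
    K=np.array(p['intrinsics']);c=np.array([(u-K[0,2])/K[0,0]*d,(v-K[1,2])/K[1,1]*d,d])
    return np.array(p['rotation'])@c+np.array(p['xyz'])
def cloud(p):
    K=np.array(p['intrinsics']);v,u=np.mgrid[:384,:512];d=p['depth']
    c=np.stack([(u-K[0,2])/K[0,0]*d,(v-K[1,2])/K[1,1]*d,d],-1)
    return c@np.array(p['rotation']).T+np.array(p['xyz'])
def ray(p,u,v,z):
    a=np.array(p['xyz']);b=world(p,u,v,1.)-a
    return a+b*(z-a[2])/b[2]
def save(p,n): cv2.imwrite('pics/'+n,p['img'][:,:,::-1])
E
python3 - <<'E'
from h import *
np.set_printoptions(precision=4,suppress=True)
print(robot.finger_overhang, robot.observe())
for n in ['scene','top']:
    p=robot.read_camera(n); save(p,n+'0.png'); print(n,p['xyz'])
    for q in ['photometer','tab_pad','lid_edge','lid_hinge','vial_mid','bottle_mid','beaker_mid']:
        print(q,[(np.round(l['at'],1),round(l['conf'],2),world(p,*l['at'])) for l in robot.landmark_of(q,p)])
E
```

```text
0.0726 {'time': 0.0, 'qpos': array([ 1.107 ,  0.0879,  1.3723,  0.    ,  1.6836, -0.1031]), 'dq': array([ 0.0017, -0.0005,  0.001 ,  0.0012, -0.0007,  0.0001]), 'tau': array([ -0.0005, -35.1876, -31.3265,  -0.0004,   0.011 ,  -0.    ]), 'tcp_pos': array([0.194 , 0.5143, 0.3027]), 'eef_rot': array([-3.1393, -0.0003,  2.7808]), 'wrist_force': array([ 0.1052, -0.3599, -0.1451]), 'moment': array([-0.0139,  0.0237,  0.1013]), 'width': 0.0855958436022132}
scene [-0.027   0.5204  0.4181]
photometer [(array([216.3, 276. ]), 0.86, array([-1.3679, -0.8205, -0.9228])), (array([231. , 219.1]), 0.81, array([-1.8545, -1.3072, -1.4094]))]
tab_pad [(array([246.9, 194.6]), 0.54, array([-2.0442, -1.4969, -1.5991]))]
lid_edge [(array([238.2, 193.8]), 0.8, array([-2.0132, -1.4659, -1.5681])), (array([215.2, 261.1]), 0.64, array([-1.4085, -0.8612, -0.9634]))]
lid_hinge [(array([220.2, 241.1]), 0.74, array([-1.5675, -1.0202, -1.1224])), (array([216.6, 183.1]), 0.67, array([-0.027 ,  0.5204,  0.4181])), (array([230.1, 218.6]), 0.39, array([-1.8399, -1.2926, -1.3948])), (array([188.5, 221. ]), 0.2, array([-
[... 405 characters left out ...]
ray([-1.1608, -1.6587, -0.5321])), (array([191.8, 219. ]), 0.63, array([-0.5835, -1.0814,  0.0452]))]
tab_pad [(array([257.9, 180.7]), 0.83, array([-1.1203, -1.6182, -0.4916]))]
lid_edge [(array([256.4, 167. ]), 0.97, array([-1.1045, -1.6023, -0.4758])), (array([184.2, 226.1]), 0.76, array([-0.515 , -1.0129,  0.1137]))]
lid_hinge [(array([263.6, 128.5]), 0.8, array([-1.1992, -1.6971, -0.5706])), (array([202.4, 210.3]), 0.72, array([-0.6808, -1.1787, -0.0521]))]
vial_mid [(array([217.8, 149.8]), 0.53, array([-0.8297, -1.3275, -0.201 ]))]
bottle_mid [(array([312.8, 159.6]), 0.61, array([-1.5673, -2.0652, -0.9386]))]
beaker_mid [(array([344.8, 231.7]), 0.96, array([-2.0351, -2.533 , -1.4064]))]
```

```bash
python3 - <<'E'
from h import *
np.set_printoptions(precision=4,suppress=True)
for n in ['scene','top']:
    p=robot.read_camera(n);print(p['intrinsics'],p['rotation'],p['depth'].mean())
E
```

```text
[[346.6238   0.     253.3822]
 [  0.     346.6238 194.1268]
 [  0.       0.       1.    ]] [-1.9679 -0.0252 -2.3827] 0.9681385
[[361.6913   0.     259.8645]
 [  0.     361.6913 191.0505]
 [  0.       0.       1.    ]] [-3.0946  0.0031 -1.5978] 1.3279053
```

View pics/scene0.png

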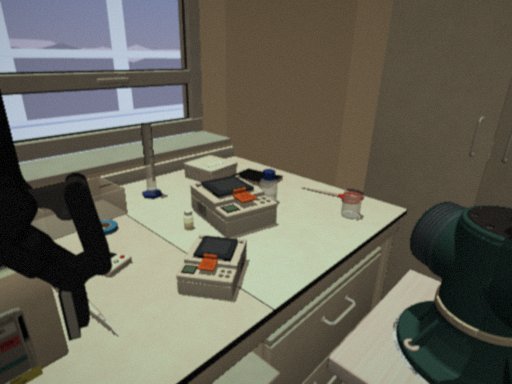

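View pics/top0.png

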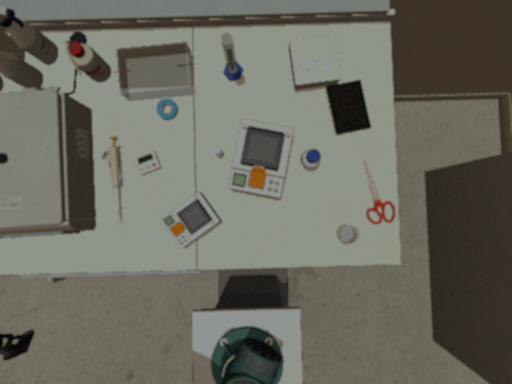

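```bash
sed -i "s/^def world/from scipy.spatial.transform import Rotation as Ro\ndef RR(p): return Ro.from_euler('xyz',p['rotation']).as_matrix()\ndef world/; s/np.array(p\['rotation'\])/RR(p)/g" h.py
python3 - <<'E'
from h import *
np.set_printoptions(precision=4,suppress=True)
Z={'photometer':0,'tab_pad':.084,'lid_edge':.076,'lid_hinge':.076,'vial_mid':.025,'bottle_mid':.0495,'beaker_mid':.0345}
for n in ['scene','top']:
    p=robot.read_camera(n)
    for q in Z:
        print(n,q,[(np.round(l['at']),round(l['conf'],2),ray(p,*l['at'],Z[q])[:2],world(p,*l['at'])) for l in robot.landmark_of(q,p)])
    c=cloud(p)
    im=p['img'].astype(int)
    for m in robot.silhouettes('photometer',p):
        k=m['mask']; P=c[k]; 
        s=P[(P[:,2]>.05)&(P[:,2]<.11)]
        r=cv2.minAreaRect(s[:,:2].astype(np.float32)); print('sil',m['conf'],m['at'],k.sum(),r)
        o=k&(im[:,:,0]>150)&(im[:,:,2]<80)
        print('orange',o.sum(),c[o].mean(0) if o.any() else 0, c[k][:,2].max())
E
```

```text
scene photometer [(array([213., 276.]), 0.84, array([0.4165, 0.1544]), array([0.3721, 0.191 , 0.0418])), (array([230., 216.]), 0.67, array([ 0.591 , -0.0539]), array([0.5028, 0.0281, 0.0597]))]
scene tab_pad [(array([241., 194.]), 0.81, array([ 0.5365, -0.0423]), array([ 0.5393, -0.0451,  0.0823])), (array([207., 260.]), 0.75, array([0.371 , 0.2047]), array([0.4021, 0.18  , 0.0579]))]
scene lid_edge [(array([239., 193.]), 0.89, array([ 0.5598, -0.0579]), array([ 0.5487, -0.047 ,  0.0825])), (array([213., 257.]), 0.57, array([0.3797, 0.1836]), array([0.3963, 0.1699, 0.062 ]))]
scene lid_hinge [(array([221., 239.]), 0.75, array([0.416, 0.132]), array([0.4406, 0.1105, 0.057 ])), (array([216., 180.]), 0.73, array([ 0.6723, -0.0783]), array([ 0.6546, -0.0631,  0.0847]))]
scene vial_mid [(array([187., 220.]), 0.47, array([0.6085, 0.0721]), array([0.6045, 0.0749, 0.0275]))]
scene bottle_mid []
scene beaker_mid [(array([350., 204.]), 0.9, array([ 0.3681, -0.2939]), array([ 0.3586, -0.2743,  0.0437]))]
sil 0.78 [214.4, 267.5] 3556 ((0.4184277057647705, 0.1470762938261032), (0.1024543270468711
[... 925 characters left out ...]
0.4501, 0.1007]), array([0.4502, 0.1044, 0.0518]))]
top vial_mid [(array([218., 148.]), 0.38, array([0.6237, 0.0668]), array([0.6196, 0.0641, 0.0491]))]
top bottle_mid [(array([313., 161.]), 0.68, array([ 0.5746, -0.2048]), array([ 0.5683, -0.1974,  0.0992]))]
top beaker_mid [(array([344., 233.]), 0.68, array([ 0.3665, -0.2879]), array([ 0.364 , -0.2955,  0.0012]))]
sil 0.92 [259.6, 162.0] 3935 ((0.5845351219177246, -0.05452834069728851), (0.15010611712932587, 0.2006218433380127), 77.49420928955078)
orange 0 0 1.0735681930309813
sil 0.82 [188.3, 219.0] 1826 ((0.41839131712913513, 0.14768224954605103), (0.10333617776632309, 0.1275646835565567), 33.86222839355469)
orange 0 0 1.0735681930309813
```

The meant photometer is the larger one: 200×150 mm, centre ≈ (0.584, -0.0545), yaw ≈ -12.3°. In the top image the tab is at (257,180) and the lid at (264,148). I'll turn to align the tool, shut the fingers and go above the tab.

>>> step_arm --commands '[{"wz": -0.073, "fingers": -1}, {"wz": -0.073, "fingers": -1}, {"tx": -2.4, "ty": -2.6}, {"tx": -2.4, "ty": -2.6}, {"tx": -2.4, "ty": -2.6}, {"tx": -2.4, "ty": -2.6}, {"tx": -2.4, "ty": -2.6}, {"tx": -2.4, "ty": -2.6}, {"tx": -2.4, "ty": -2.6}, {"tx": -2.4, "ty": -2.6}, {"tx": -2.4, "ty": -2.6}, {"tx": -2.4, "ty": -2.6}, {"tx": -2.4, "ty": -2.6}, {"tx": -2.4, "ty": -2.6}, {"tx": -2.4, "ty": -2.6}, {"tx": -2.4, "ty": -2.6}, {"tx": -2.4, "ty": -2.6}, {"tx": -2.4, "ty": -2.6}, {"tx": -2.4, "ty": -2.6}, {"tx": -2.4, "ty": -2.6}]'

```text
invalid input
```

```bash
cat > st.py <<'E'
from h import *
np.set_printoptions(precision=4,suppress=True)
C=np.array([.584,-.0545]);a=np.radians(-12.3);X=np.array([np.cos(a),np.sin(a)]);Y=np.array([-X[1],X[0]])
def st():
    s=robot.observe(); d=s['tcp_pos'][:2]-C
    R=Ro.from_euler('xyz',s['eef_rot']).as_matrix()
    tip=s['tcp_pos']+R[:,2]*robot.finger_overhang; e=tip[:2]-C
    print('t',s['time'],'tcp',s['tcp_pos'],'rpy',s['eef_rot'],'tip in photometer',e@X,e@Y,tip[2],'F',s['wrist_force'],'w',s['width'],'q',s['qpos'])
E
python3 -c "
from st import *
st()
p=robot.read_camera('scene');save(p,'s1.png')"
```

```text
t 1.8 tcp [0.1942 0.5146 0.3039] rpy [3.1415 0.     2.7808] tip in photometer -0.5021139019353926 0.4729949677258193 0.23132023473976965 F [0.6873 0.1077 0.1778] w 0.08520418937479099 q [ 1.1069  0.0872  1.3707  0.      1.6836 -0.1031]
```

View pics/s1.png

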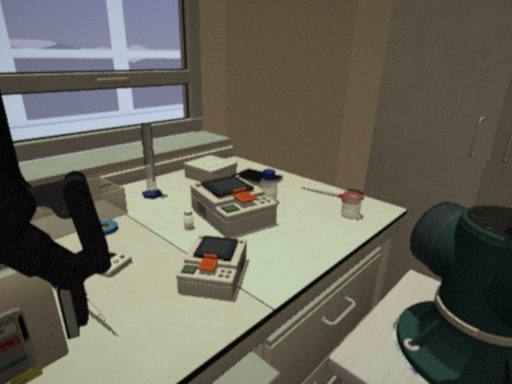

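Nothing moved: the call was refused as invalid input. The arm and scene are unchanged, so I'll resend with every field filled in.

>>> step_arm --commands '[{"tx": 0, "ty": 0, "tz": 0, "wx": 0, "wy": 0, "wz": -0.073, "fingers": -1}, {"tx": 0, "ty": 0, "tz": 0, "wx": 0, "wy": 0, "wz": -0.073, "fingers": -1}, {"tx": -2.4, "ty": -2.6, "tz": 0, "wx": 0, "wy": 0, "wz": 0, "fingers": -1}, {"tx": -2.4, "ty": -2.6, "tz": 0, "wx": 0, "wy": 0, "wz": 0, "fingers": -1}, {"tx": -2.4, "ty": -2.6, "tz": 0, "wx": 0, "wy": 0, "wz": 0, "fingers": -1}, {"tx": -2.4, "ty": -2.6, "tz": 0, "wx": 0, "wy": 0, "wz": 0, "fingers": -1}, {"tx": -2.4, "ty": -2.6, "tz": 0, "wx": 0, "wy": 0, "wz": 0, "fingers": -1}, {"tx": -2.4, "ty": -2.6, "tz": 0, "wx": 0, "wy": 0, "wz": 0, "fingers": -1}, {"tx": -2.4, "ty": -2.6, "tz": 0, "wx": 0, "wy": 0, "wz": 0, "fingers": -1}, {"tx": -2.4, "ty": -2.6, "tz": 0, "wx": 0, "wy": 0, "wz": 0, "fingers": -1}, {"tx": -2.4, "ty": -2.6, "tz": 0, "wx": 0, "wy": 0, "wz": 0, "fingers": -1}, {"tx": -2.4, "ty": -2.6, "tz": 0, "wx": 0, "wy": 0, "wz": 0, "fingers": -1}, {"tx": -2.4, "ty": -2.6, "tz": 0, "wx": 0, "wy": 0, "wz": 0, "fingers": -1}, {"tx": -2.4, "ty": -2.6, "tz": 0, "wx": 0, "wy": 0, "wz": 0, "fingers": -1}, {"tx": -2.4, "ty": -2.6, "tz": 0, "wx": 0, "wy": 0, "wz": 0, "fingers": -1}, {"tx": -2.4, "ty": -2.6, "tz": 0, "wx": 0, "wy": 0, "wz": 0, "fingers": -1}, {"tx": -2.4, "ty": -2.6, "tz": 0, "wx": 0, "wy": 0, "wz": 0, "fingers": -1}, {"tx": -2.4, "ty": -2.6, "tz": 0, "wx": 0, "wy": 0, "wz": 0, "fingers": -1}, {"tx": -2.4, "ty": -2.6, "tz": 0, "wx": 0, "wy": 0, "wz": 0, "fingers": -1}, {"tx": -2.4, "ty": -2.6, "tz": 0, "wx": 0, "wy": 0, "wz": 0, "fingers": -1}]' --squeeze 20

```text
time: 3.52
tcp_pos: [0.5171, -0.0365, 0.3041]
eef_rot: [3.141, 0.001, 2.926]
wrist_force: [0.9, 0.6, -0.6]
width: -0.0001
```

```bash
python3 -c "
from st import *
st()
p=robot.read_camera('scene');save(p,'s2.png')"
```

```text
t 3.5167 tcp [ 0.5171 -0.0365  0.3041] rpy [3.1413 0.0005 2.9265] tip in photometer -0.0691958630296688 0.0033773404357359733 0.23145362021576055 F [ 0.8582  0.5724 -0.6142] w -6.55691254630011e-05 q [-0.18    0.0162  1.4447  0.0003  1.6802 -1.5356]
```

View pics/s2.png

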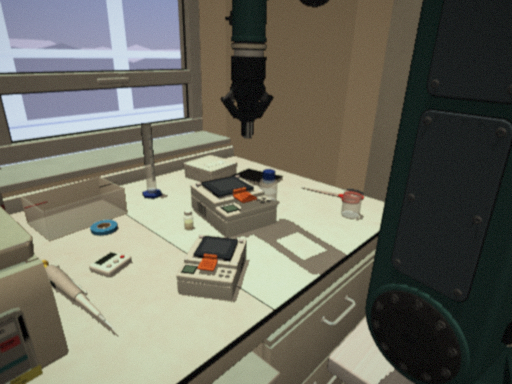

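The closed fingertips are above the tab: photometer x -69 mm, y +3 mm. Now I'll go down.

>>> step_arm --commands '[{"tx": 0.2, "ty": -0.3, "tz": 2.5, "wx": 0, "wy": 0, "wz": 0, "fingers": -1}, {"tx": 0, "ty": 0, "tz": 3, "wx": 0, "wy": 0, "wz": 0, "fingers": -1}, {"tx": 0, "ty": 0, "tz": 3, "wx": 0, "wy": 0, "wz": 0, "fingers": -1}, {"tx": 0, "ty": 0, "tz": 2.5, "wx": 0, "wy": 0, "wz": 0, "fingers": -1}, {"tx": 0, "ty": 0, "tz": 1.5, "wx": 0, "wy": 0, "wz": 0, "fingers": -1}, {"tx": 0, "ty": 0, "tz": 1, "wx": 0, "wy": 0, "wz": 0, "fingers": -1}, {"tx": 0, "ty": 0, "tz": 0, "wx": 0, "wy": 0, "wz": 0, "fingers": -1}]'

```text
time: 4.15
tcp_pos: [0.5125, -0.0369, 0.1663]
eef_rot: [-3.142, -0.005, 2.927]
wrist_force: [-0.1, -0.8, -0.1]
width: 0.0001
```

```bash
python3 -c "
from st import *
st()
p=robot.read_camera('scene');cv2.imwrite('pics/s3.png',cv2.resize(p['img'][100:260,150:350,::-1],None,fx=3.5,fy=3.5,interpolation=2))"
```

```text
t 4.15 tcp [ 0.5125 -0.0369  0.1663] rpy [-3.1415 -0.0051  2.9268] tip in photometer -0.07394216094141792 0.0019996511969288867 0.09370712546376914 F [-0.1199 -0.7657 -0.1351] w 8.08626093141805e-05 q [-0.1822  0.0795  1.6569  0.0001  1.4103 -1.5383]
```

View pics/s3.png

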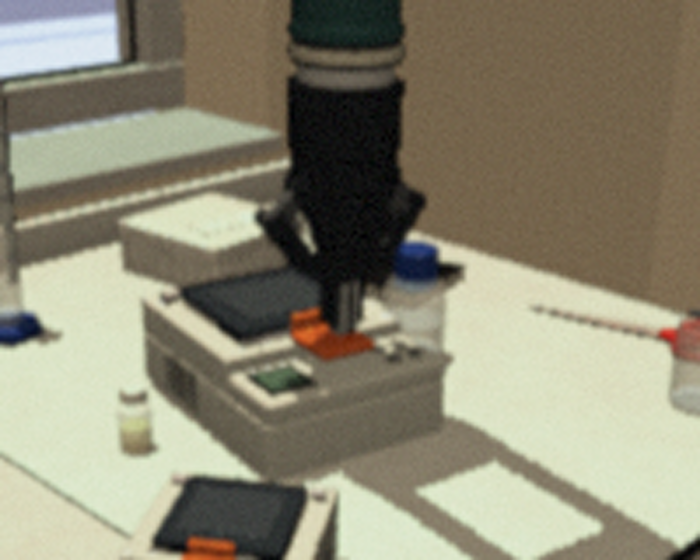

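>>> step_arm --commands '[{"tx": 0, "ty": 0, "tz": 0.5, "wx": 0, "wy": 0, "wz": 0, "fingers": -1}, {"tx": 0, "ty": 0, "tz": 0.3, "wx": 0, "wy": 0, "wz": 0, "fingers": -1}, {"tx": 0, "ty": 0, "tz": 0.3, "wx": 0, "wy": 0, "wz": 0, "fingers": -1}, {"tx": 0, "ty": 0, "tz": 0.2, "wx": 0, "wy": 0, "wz": 0, "fingers": -1}, {"tx": 0, "ty": 0, "tz": 0.2, "wx": 0, "wy": 0, "wz": 0, "fingers": -1}, {"tx": 0, "ty": 0, "tz": 0.2, "wx": 0, "wy": 0, "wz": 0, "fingers": -1}, {"tx": 0, "ty": 0, "tz": 0.1, "wx": 0, "wy": 0, "wz": 0, "fingers": -1}, {"tx": 0, "ty": 0, "tz": 0, "wx": 0, "wy": 0, "wz": 0, "fingers": -1}, {"tx": 0, "ty": 0, "tz": 0, "wx": 0, "wy": 0, "wz": 0, "fingers": -1}]'

```text
time: 4.95
tcp_pos: [0.5135, -0.0371, 0.1509]
eef_rot: [3.141, -0.001, 2.927]
wrist_force: [-3.7, 1.0, 4.2]
width: -0.0001
```

```bash
python3 -c "
from st import *
st()
p=robot.read_camera('scene');cv2.imwrite('pics/s4.png',cv2.resize(p['img'][100:260,150:350,::-1],None,fx=3.5,fy=3.5,interpolation=2))"
```

```text
t 4.95 tcp [ 0.5135 -0.0371  0.1509] rpy [ 3.1415 -0.0011  2.9268] tip in photometer -0.07265491104071707 0.001999690398667739 0.07832485413369916 F [-3.7022  1.0105  4.2395] w -6.472940065026025e-05 q [-0.1823  0.0927  1.675   0.0002  1.3749 -1.5384]
```

View pics/s4.png

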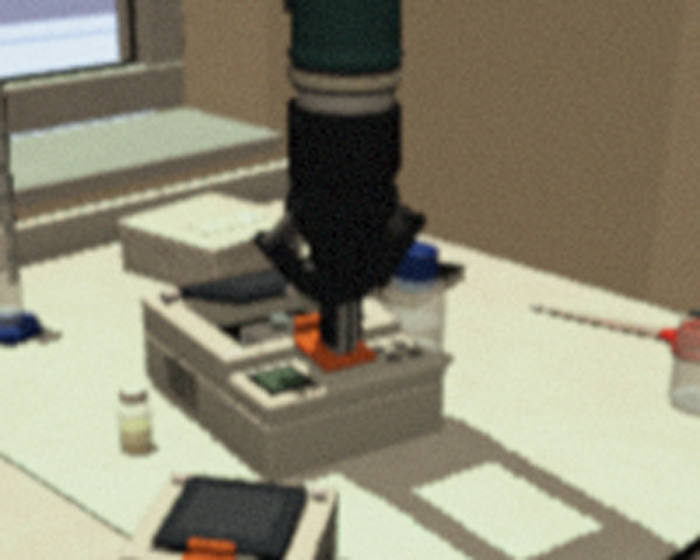

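The lid is coming free. I'll let go of the tab, rising and drawing back toward the front.

>>> step_arm --commands '[{"tx": 0, "ty": 0, "tz": -0.5, "wx": 0, "wy": 0, "wz": 0, "fingers": -1}, {"tx": 0, "ty": 0, "tz": -1, "wx": 0, "wy": 0, "wz": 0, "fingers": -1}, {"tx": 0.5, "ty": 0, "tz": -1, "wx": 0, "wy": 0, "wz": 0, "fingers": -1}, {"tx": 0.5, "ty": 0, "tz": -1, "wx": 0, "wy": 0, "wz": 0, "fingers": -1}, {"tx": 0.5, "ty": 0, "tz": -1, "wx": 0, "wy": 0, "wz": 0, "fingers": -1}, {"tx": 0.5, "ty": 0, "tz": -1, "wx": 0, "wy": 0, "wz": 0, "fingers": -1}, {"tx": 0, "ty": 0, "tz": 0, "wx": 0, "wy": 0, "wz": 0, "fingers": -1}, {"tx": 0, "ty": 0, "tz": 0, "wx": 0, "wy": 0, "wz": 0, "fingers": -1}, {"tx": 0, "ty": 0, "tz": 0, "wx": 0, "wy": 0, "wz": 0, "fingers": -1}, {"tx": 0, "ty": 0, "tz": 0, "wx": 0, "wy": 0, "wz": 0, "fingers": -1}, {"tx": 0, "ty": 0, "tz": 0, "wx": 0, "wy": 0, "wz": 0, "fingers": -1}, {"tx": 0, "ty": 0, "tz": 0, "wx": 0, "wy": 0, "wz": 0, "fingers": -1}]'

```text
time: 6.0
tcp_pos: [0.4942, -0.033, 0.2052]
eef_rot: [3.142, -0.001, 2.927]
wrist_force: [-0.0, 0.2, 0.1]
width: 0.0001
```

```bash
python3 -c "
from st import *
st()
p=robot.read_camera('scene');cv2.imwrite('pics/s5.png',cv2.resize(p['img'][100:260,150:350,::-1],None,fx=3.5,fy=3.5,interpolation=2))
for n in ['scene','top']:
  p=robot.read_camera(n)
  for l in robot.landmark_of('lid_edge',p):
    w=world(p,*l['at']);print(n,l['at'],l['conf'],(w[:2]-C)@X,(w[:2]-C)@Y,w[2])
"
```

```text
t 6.0 tcp [ 0.4942 -0.033   0.2052] rpy [ 3.1416 -0.0014  2.9267] tip in photometer -0.09243773963485975 0.0019036316414950912 0.13256311677226484 F [-0.0278  0.2001  0.1035] w 0.00011868527217191553 q [-0.1812  0.0075  1.6512  0.0001  1.4842 -1.5371]
scene [229.5, 162.4] 0.95 0.024832426063659072 -0.007914604535679196 0.14433747331895375
scene [211.8, 261.5] 0.87 -0.23778283352017945 0.18494662103247947 0.05755254022874268
top [183.3, 223.2] 0.95 -0.21813900345214043 0.1770034626690474 0.061566267253079676
top [260.3, 146.7] 0.86 0.0162474574996882 0.0025378797286536724 0.16216697104188948
```

View pics/s5.png

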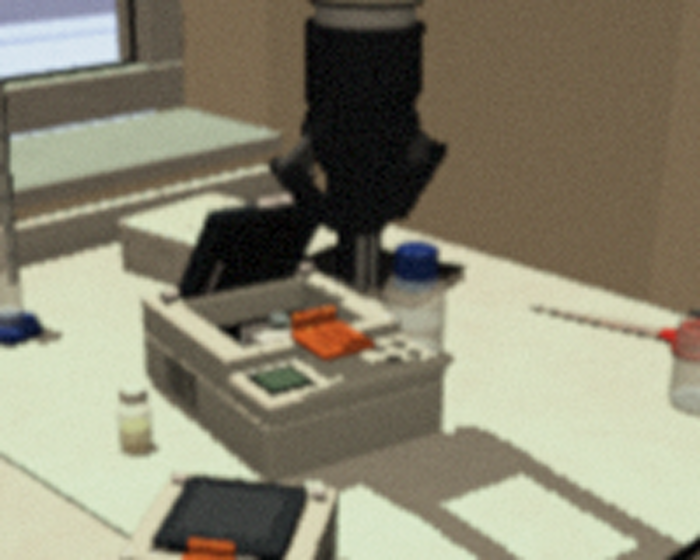

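The lid stands at about 0.95 rad, with its edge at x≈+17 mm and z≈0.16. The tab is back up. The fingertips, at z 0.133, are below the edge, so I'll approach and push.

>>> step_arm --commands '[{"tx": -1.5, "ty": -0.2, "tz": 0, "wx": 0, "wy": 0, "wz": 0, "fingers": -1}, {"tx": -2, "ty": 0, "tz": 0, "wx": 0, "wy": 0, "wz": 0, "fingers": -1}, {"tx": -2, "ty": 0, "tz": 0, "wx": 0, "wy": 0, "wz": 0, "fingers": -1}, {"tx": -1.5, "ty": 0, "tz": 0, "wx": 0, "wy": 0, "wz": 0, "fingers": -1}, {"tx": -1, "ty": 0, "tz": 0, "wx": 0, "wy": 0, "wz": 0, "fingers": -1}, {"tx": -0.5, "ty": 0, "tz": 0, "wx": 0, "wy": 0, "wz": 0, "fingers": -1}, {"tx": -0.4, "ty": 0, "tz": 0, "wx": 0, "wy": 0, "wz": 0, "fingers": -1}, {"tx": -0.4, "ty": 0, "tz": 0, "wx": 0, "wy": 0, "wz": 0, "fingers": -1}, {"tx": -0.4, "ty": 0, "tz": 0, "wx": 0, "wy": 0, "wz": 0, "fingers": -1}, {"tx": -0.4, "ty": 0, "tz": 0, "wx": 0, "wy": 0, "wz": 0, "fingers": -1}, {"tx": -0.4, "ty": 0, "tz": 0, "wx": 0, "wy": 0, "wz": 0, "fingers": -1}, {"tx": -0.4, "ty": 0, "tz": 0, "wx": 0, "wy": 0, "wz": 0, "fingers": -1}, {"tx": -0.4, "ty": 0, "tz": 0, "wx": 0, "wy": 0, "wz": 0, "fingers": -1}]'

```text
time: 7.33
tcp_pos: [0.6046, -0.059, 0.2061]
eef_rot: [3.142, 0.0, 2.927]
wrist_force: [-1.0, 1.5, 0.1]
width: 0.0001
```

```bash
python3 -c "
from st import *
st()
p=robot.read_camera('scene');cv2.imwrite('pics/s6.png',cv2.resize(p['img'][100:260,150:350,::-1],None,fx=3.5,fy=3.5,interpolation=2))
"
```

```text
t 7.3333 tcp [ 0.6046 -0.059   0.2061] rpy [3.1415 0.0001 2.9269] tip in photometer 0.021052997366755664 -1.6458028960026188e-05 0.1335081021182074 F [-0.9952  1.507   0.146 ] w 5.571549248762623e-05 q [-0.1906  0.2511  1.3771  0.0001  1.5132 -1.5467]
```

View pics/s6.png

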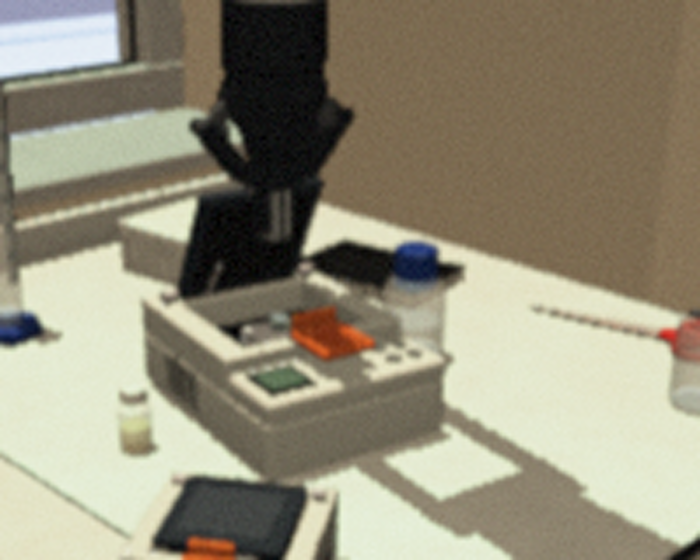

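The lid is moving with the fingers and the force is about 1 N. The tip is at x = 21 mm and the stop is expected at about 83 mm. I'll continue to about 73 mm.

>>> step_arm --commands '[{"tx": -0.4, "ty": 0, "tz": 0, "wx": 0, "wy": 0, "wz": 0, "fingers": -1}, {"tx": -0.4, "ty": 0, "tz": 0, "wx": 0, "wy": 0, "wz": 0, "fingers": -1}, {"tx": -0.4, "ty": 0, "tz": 0, "wx": 0, "wy": 0, "wz": 0, "fingers": -1}, {"tx": -0.4, "ty": 0, "tz": 0, "wx": 0, "wy": 0, "wz": 0, "fingers": -1}, {"tx": -0.4, "ty": 0, "tz": 0, "wx": 0, "wy": 0, "wz": 0, "fingers": -1}, {"tx": -0.4, "ty": 0, "tz": 0, "wx": 0, "wy": 0, "wz": 0, "fingers": -1}, {"tx": -0.4, "ty": 0, "tz": 0, "wx": 0, "wy": 0, "wz": 0, "fingers": -1}, {"tx": -0.4, "ty": 0, "tz": 0, "wx": 0, "wy": 0, "wz": 0, "fingers": -1}, {"tx": -0.4, "ty": 0, "tz": 0, "wx": 0, "wy": 0, "wz": 0, "fingers": -1}, {"tx": -0.4, "ty": 0, "tz": 0, "wx": 0, "wy": 0, "wz": 0, "fingers": -1}, {"tx": -0.4, "ty": 0, "tz": 0, "wx": 0, "wy": 0, "wz": 0, "fingers": -1}, {"tx": -0.4, "ty": 0, "tz": 0, "wx": 0, "wy": 0, "wz": 0, "fingers": -1}, {"tx": -0.3, "ty": 0, "tz": 0, "wx": 0, "wy": 0, "wz": 0, "fingers": -1}, {"tx": 0, "ty": 0, "tz": 0, "wx": 0, "wy": 0, "wz": 0, "fingers": -1}]'

```text
time: 8.55
tcp_pos: [0.6545, -0.07, 0.2054]
eef_rot: [3.142, -0.0, 2.927]
wrist_force: [-0.5, 0.8, -0.4]
width: -0.0002
```

```bash
python3 -c "
from st import *
st()
p=robot.read_camera('scene');cv2.imwrite('pics/s7.png',cv2.resize(p['img'][80:240,150:350,::-1],None,fx=3.5,fy=3.5,interpolation=2))
for l in robot.landmark_of('lid_edge',p):
    w=world(p,*l['at']);print(l['at'],l['conf'],(w[:2]-C)@X,(w[:2]-C)@Y,w[2])
"
```

```text
t 8.55 tcp [ 0.6545 -0.07    0.2054] rpy [ 3.1415 -0.0002  2.9267] tip in photometer 0.0722215366226867 -0.00014202329586535884 0.1327917491291189 F [-0.5253  0.8205 -0.3554] w -0.00019282463543257485 q [-0.1927  0.3623  1.2369  0.0001  1.5426 -1.5486]
[212.9, 257.2] 0.91 -0.2316618104667103 0.1793289500007419 0.0614641528825261
```

View pics/s7.png

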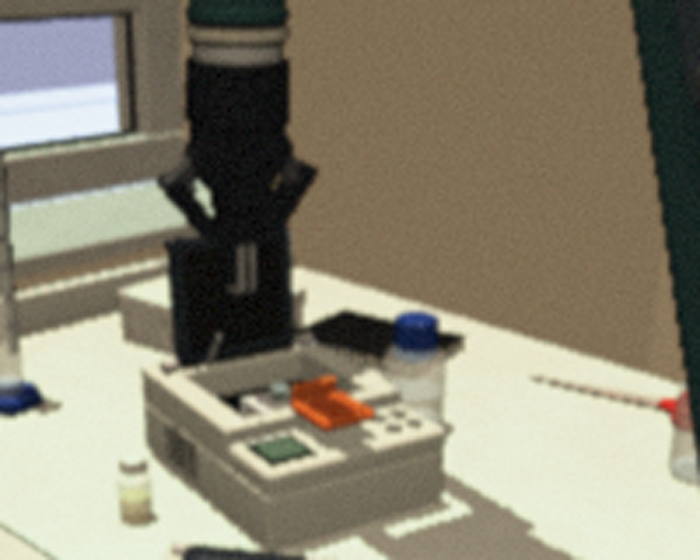

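>>> step_arm --commands '[{"tx": -0.2, "ty": 0, "tz": 0, "wx": 0, "wy": 0, "wz": 0, "fingers": -1}, {"tx": -0.2, "ty": 0, "tz": 0, "wx": 0, "wy": 0, "wz": 0, "fingers": -1}, {"tx": -0.2, "ty": 0, "tz": 0, "wx": 0, "wy": 0, "wz": 0, "fingers": -1}, {"tx": -0.2, "ty": 0, "tz": 0, "wx": 0, "wy": 0, "wz": 0, "fingers": -1}, {"tx": -0.1, "ty": 0, "tz": 0, "wx": 0, "wy": 0, "wz": 0, "fingers": -1}, {"tx": 0, "ty": 0, "tz": 0, "wx": 0, "wy": 0, "wz": 0, "fingers": -1}]'

```text
time: 9.15
tcp_pos: [0.6632, -0.0719, 0.2058]
eef_rot: [3.142, 0.0, 2.927]
wrist_force: [0.0, -0.6, -1.2]
width: -0.0001
```

```bash
python3 -c "
from st import *
for i in range(1): st()
p=robot.read_camera('scene');print(robot.observe()['wrist_force']);p=robot.read_camera('scene');print(robot.observe()['wrist_force'])"
```

```text
t 9.15 tcp [ 0.6632 -0.0719  0.2058] rpy [3.1415 0.0002 2.9268] tip in photometer 0.08113999819078593 -7.201447978811056e-05 0.1332164411007576 F [ 0.0133 -0.5961 -1.1523] w -9.306740546184232e-05 q [-0.1929  0.3814  1.2107  0.0001  1.5492 -1.5489]
[ 0.2185  0.0015 -0.2705]
[-0.147  -0.0645  0.0982]
```

>>> step_arm --commands '[{"tx": -0.1, "ty": 0, "tz": 0, "wx": 0, "wy": 0, "wz": 0, "fingers": -1}, {"tx": -0.1, "ty": 0, "tz": 0, "wx": 0, "wy": 0, "wz": 0, "fingers": -1}, {"tx": -0.1, "ty": 0, "tz": 0, "wx": 0, "wy": 0, "wz": 0, "fingers": -1}, {"tx": 0, "ty": 0, "tz": 0, "wx": 0, "wy": 0, "wz": 0, "fingers": -1}]'

```text
time: 9.58
tcp_pos: [0.666, -0.0725, 0.2059]
eef_rot: [3.141, 0.0, 2.927]
wrist_force: [-0.1, 0.9, -0.1]
width: -0.0
```

```bash
cat > lid.py <<'E'
from st import *
def lid():
    for n in ['scene','top']:
        p=robot.read_camera(n);c=cloud(p);im=p['img'].astype(int).sum(2)
        lx=(c[...,:2]-C)@X;ly=(c[...,:2]-C)@Y;z=c[...,2]
        m=(abs(ly)<.05)&(abs(ly)>.02)&(lx>.045)&(lx<.16)&(z>.095)&(z<.185)&(p['depth']>0)
        if m.sum()<20: print(n,m.sum());continue
        A=np.c_[lx[m]-.075,z[m]-.076]
        f=cv2.fitLine(A.astype(np.float32),cv2.DIST_HUBER,0,.01,.01).ravel(); 
        f=f if f[1]>0 else np.r_[-f[:2],f[2:]]
        print(n,m.sum(),'angle',np.pi/2+np.arctan2(f[0],f[1]),'pt',f[2:], 'polar',np.pi/2+np.median(np.arctan2(A[:,0],A[:,1])), 'ztop',z[m].max())
    return
E
python3 -c "
from lid import *
lid();st()
p=robot.read_camera('scene');cv2.imwrite('pics/s8.png',cv2.resize(p['img'][80:240,150:350,::-1],None,fx=3.5,fy=3.5,interpolation=2))"
```

```text
scene 570 angle 1.8404379 pt [0.0186 0.0587] polar 1.8793159934911579 ztop 0.18491356454792698
top 89 angle 1.7241669 pt [0.0078 0.0291] polar 1.8345513189548366 ztop 0.18462893356236365
t 9.6833 tcp [ 0.666  -0.0725  0.206 ] rpy [3.1415 0.0003 2.9268] tip in photometer 0.08395908084855834 -6.54895973151371e-05 0.13335818698620133 F [ 0.1604  0.2121 -0.0297] w -9.740310785556027e-05 q [-0.193   0.3875  1.2023  0.0001  1.5515 -1.549 ]
```

View pics/s8.png

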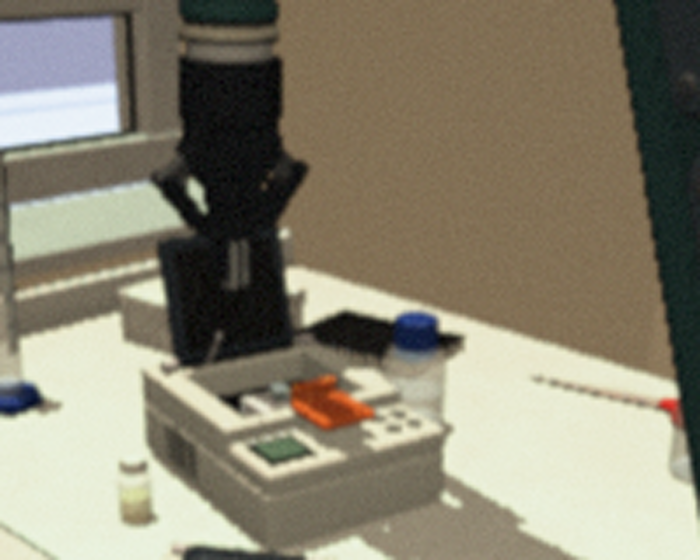

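>>> step_arm --commands '[{"tx": -0.1, "ty": 0, "tz": 0, "wx": 0, "wy": 0, "wz": 0, "fingers": -1}, {"tx": -0.1, "ty": 0, "tz": 0, "wx": 0, "wy": 0, "wz": 0, "fingers": -1}, {"tx": 0, "ty": 0, "tz": 0, "wx": 0, "wy": 0, "wz": 0, "fingers": -1}]'

```text
time: 9.98
tcp_pos: [0.668, -0.0729, 0.2059]
eef_rot: [3.141, 0.0, 2.927]
wrist_force: [0.2, -1.0, 0.1]
width: 0.0
```

```bash
python3 -c "
from lid import *
lid();st()"
```

```text
scene 567 angle 1.8549855 pt [0.0188 0.0529] polar 1.906642991625744 ztop 0.18478796535981662
top 102 angle 1.8791016 pt [0.0091 0.0291] polar 1.873119866847066 ztop 0.18483236474582898
t 10.0833 tcp [ 0.6679 -0.0729  0.2059] rpy [3.1415 0.0002 2.9268] tip in photometer 0.08594997995382006 -7.246117589945297e-05 0.13331258213759917 F [ 0.5706 -0.2122 -0.4282] w 5.862672371039597e-05 q [-0.1931  0.3919  1.1964  0.0001  1.553  -1.549 ]
```

>>> step_arm --commands '[{"tx": -0.1, "ty": 0, "tz": 0, "wx": 0, "wy": 0, "wz": 0, "fingers": -1}, {"tx": -0.1, "ty": 0, "tz": 0, "wx": 0, "wy": 0, "wz": 0, "fingers": -1}, {"tx": 0, "ty": 0, "tz": 0, "wx": 0, "wy": 0, "wz": 0, "fingers": -1}]'

```text
time: 10.33
tcp_pos: [0.6696, -0.0732, 0.2058]
eef_rot: [3.142, -0.001, 2.927]
wrist_force: [-1.4, 0.8, 0.2]
width: 0.0003
```

```bash
python3 -c "
from lid import *
lid();st()"
```

```text
scene 557 angle 1.8942566 pt [0.0207 0.0549] polar 1.9289845603162747 ztop 0.18492136476292653
top 109 angle 1.9313477 pt [0.0102 0.031 ] polar 1.8952286516876256 ztop 0.18426568359899165
t 10.4333 tcp [ 0.6695 -0.0732  0.2058] rpy [ 3.1415 -0.0009  2.9268] tip in photometer 0.0875085683174722 -6.113644958001247e-05 0.1332481200543878 F [-1.978   0.0984 -0.031 ] w -2.756848885192481e-05 q [-0.1931  0.3962  1.1908  0.0001  1.5555 -1.5491]
```

The force is about 2 N and the tip now lags its target, so it looks like first contact with the stop. One more millimetre will confirm it.

>>> step_arm --commands '[{"tx": -0.1, "ty": 0, "tz": 0, "wx": 0, "wy": 0, "wz": 0, "fingers": -1}, {"tx": 0, "ty": 0, "tz": 0, "wx": 0, "wy": 0, "wz": 0, "fingers": -1}, {"tx": 0, "ty": 0, "tz": 0, "wx": 0, "wy": 0, "wz": 0, "fingers": -1}]'

```text
time: 10.68
tcp_pos: [0.6699, -0.0733, 0.2058]
eef_rot: [3.142, -0.003, 2.927]
wrist_force: [-5.1, 0.8, 1.9]
width: -0.0002
```

```bash
python3 -c "
from lid import *
st()"
```

```text
t 10.6833 tcp [ 0.6699 -0.0733  0.2058] rpy [ 3.1416 -0.0029  2.9269] tip in photometer 0.08771873494326492 -3.8364418389097714e-05 0.13320799667655997 F [-5.0692  0.8028  1.922 ] w -0.0001775200006699334 q [-0.1931  0.3981  1.1883  0.0001  1.5581 -1.5491]
```

At the stop: about 5 N and no further movement. I'll back off and move clear.

>>> step_arm --commands '[{"tx": 0.3, "ty": 0, "tz": 0, "wx": 0, "wy": 0, "wz": 0, "fingers": -1}, {"tx": 1, "ty": 0, "tz": 0, "wx": 0, "wy": 0, "wz": 0, "fingers": -1}, {"tx": 2, "ty": 0, "tz": 0, "wx": 0, "wy": 0, "wz": 0, "fingers": -1}, {"tx": 2.5, "ty": 0, "tz": -0.5, "wx": 0, "wy": 0, "wz": 0, "fingers": -1}, {"tx": 2.5, "ty": 0, "tz": -1.5, "wx": 0, "wy": 0, "wz": 0, "fingers": -1}, {"tx": 2.5, "ty": 0, "tz": -2, "wx": 0, "wy": 0, "wz": 0, "fingers": -1}, {"tx": 2.5, "ty": 0, "tz": -2, "wx": 0, "wy": 0, "wz": 0, "fingers": -1}, {"tx": 2.5, "ty": 0, "tz": -2, "wx": 0, "wy": 0, "wz": 0, "fingers": -1}, {"tx": 2.5, "ty": 0, "tz": -2, "wx": 0, "wy": 0, "wz": 0, "fingers": -1}, {"tx": 2, "ty": 0, "tz": -1, "wx": 0, "wy": 0, "wz": 0, "fingers": -1}, {"tx": 0, "ty": 0, "tz": 0, "wx": 0, "wy": 0, "wz": 0, "fingers": -1}, {"tx": 0, "ty": 0, "tz": 0, "wx": 0, "wy": 0, "wz": 0, "fingers": -1}]'

```text
time: 11.68
tcp_pos: [0.4726, -0.0302, 0.3176]
eef_rot: [3.141, 0.006, 2.927]
wrist_force: [1.5, 0.4, -0.1]
width: -0.0001
```

```bash
python3 -c "
from lid import *
lid();st()
Z={'vial_mid':.025,'bottle_mid':.0495,'beaker_mid':.0345,'tab_pad':.084,'lid_hinge':.076,'lid_edge':.171,'photometer':0}
for n in ['scene','top']:
  p=robot.read_camera(n);save(p,'f_'+n+'.png')
  if n=='scene': cv2.imwrite('pics/f.png',cv2.resize(p['img'][80:240,150:350,::-1],None,fx=3.5,fy=3.5,interpolation=2))
  for q in Z:
    for l in robot.landmark_of(q,p): print(n,q,l['at'],round(l['conf'],2),ray(p,*l['at'],Z[q])[:2])
"
```

```text
scene 565 angle 1.9169061 pt [0.0247 0.0664] polar 1.928273682222045 ztop 0.16850340532647892
top 453 angle 1.9208529 pt [0.0194 0.0566] polar 1.9010240379184775 ztop 0.17264897622970488
t 11.7833 tcp [ 0.4729 -0.0304  0.3153] rpy [3.1415 0.0006 2.9267] tip in photometer -0.11363824997427543 -0.0001222376012275485 0.24273045492433942 F [ 0.7593  0.5127 -1.0548] w -0.00012471561738047204 q [-0.1839 -0.0858  1.5214  0.      1.7054 -1.5399]
scene vial_mid [186.9, 221.8] 0.67 [0.602  0.0784]
scene vial_mid [347.3, 204.3] 0.27 [ 0.3814 -0.3053]
scene bottle_mid [267.7, 185.0] 0.62 [ 0.5903 -0.2053]
scene bottle_mid [241.9, 194.7] 0.34 [ 0.59   -0.0981]
scene beaker_mid [346.9, 202.3] 0.76 [ 0.3792 -0.2967]
scene tab_pad [245.6, 193.8] 0.78 [ 0.5301 -0.0511]
scene tab_pad [205.8, 263.2] 0.76 [0.3636 0.2125]
scene lid_hinge [221.8, 242.0] 0.67 [0.4068 0.1382]
scene lid_hinge [215.3, 183.6] 0.63 [ 0.6507 -0.0555]
scene lid_edge [210.0, 146.6] 0.8 [ 0.6834 -0.0671]
scene lid_edge [212.8, 258.7] 0.76 [0.2635 0.28  ]
scene photometer [231.8, 218.5] 0.94 [ 0.5755 -0.0468]
scene photometer [214.0, 274.4] 0.63 [0.4199 0.1484]
top vial_mid [218.0, 152.5] 0.37 [0.6102 0.068 ]
top bottle_mid [311.9, 157.1] 0.67 [ 0.5858 -0.2018]
top beaker_mid [345.2, 232.6] 0.71 [ 0.3684 -0.2917]
top tab_pad [178.1, 224.2] 0.66 [0.407  0.1743]
top lid_hinge [202.9, 208.6] 0.79 [0.4478 0.1071]
top lid_hinge [263.7, 131.5] 0.61 [ 0.6574 -0.0663]
top lid_edge [186.4, 224.0] 0.93 [0.4103 0.1337]
top lid_edge [268.6, 112.9] 0.91 [ 0.6842 -0.0787]
top photometer [258.2, 160.9] 0.82 [ 0.5856 -0.0485]
top photometer [189.3, 219.9] 0.59 [0.4156 0.1602]
```

View pics/f.png

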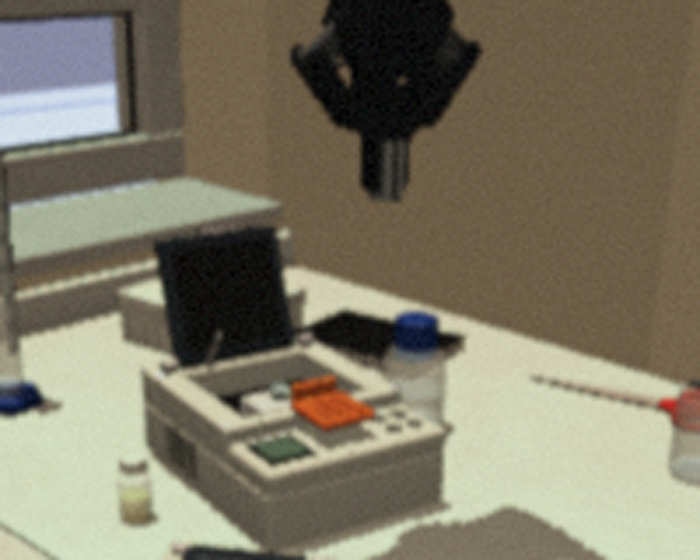

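View pics/f_top.png

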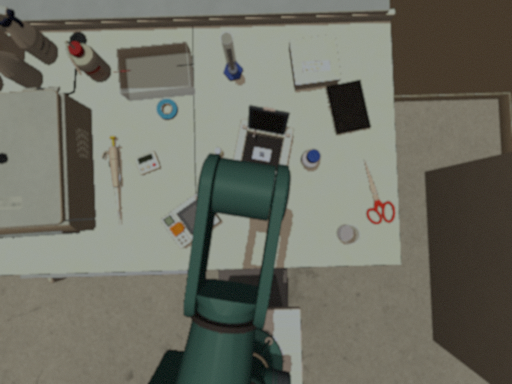

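The lid is fully open at about 1.91 rad, the tab is back at rest, nothing else has moved and the arm is clear. I'll hand in.

```bash
python3 -c "
from h import *
print(robot.sign_off())"
```

```text
the job is handed in; nothing more can be done
None
```

The photometer's sample chamber is open. I pressed the orange tab with the shut fingertips and let it go once the lid sprang up. Then I pushed the lid back until it met its stop, moved clear and handed the job in at about 12 s of the 43 s allowed.

- **Lid:** the last pictures put it at about 1.9 rad (four estimates from 1.90 to 1.93). At the stop the push force rose to about 5 N and the lid stopped moving.
- **Tab:** it looks fully back up in the last picture. That is judged by eye; I did not measure its angle.
- **Photometer and neighbours:** the photometer, vial, bottle and beaker are where they were, within the camera and network scatter of about 1–2 cm. In the pictures nothing looks shifted.
- **Arm:** the fingers ended about 24 cm above the bench, touching nothing.
- **Odd results:**
  - My first move call was refused as invalid, and nothing moved.
  - I read about 3.7 N of sideways force while pressing the tab. I took it to be friction.
  - The networks sometimes also reported the smaller photometer. I ruled it out by its size.

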